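# Reject the worn gearbox on the checking rail

### The arm

A 6-joint arm with a two-finger parallel gripper is mounted at the origin on the work surface. World frame = base frame: x ahead of the robot, y to its left, z up, the work surface at z = 0. Lengths are in mm, angles in rad, forces in N, time in s.
With the tool pointing down it reaches from about 350 to 875 mm from the base axis. Payload 4.2 kg.
Tool frame: the origin (TCP) lies midway between the tips of the shut fingers; the grasp point (between the pads) lies 19 mm behind it; y points along the fingers, x is the direction in which the jaws open and shut, and the axes are right-handed (so a half turn about y gives the same grasp; the last joint's range is limited). The gripper opens to 85 mm and grips with 20 to 120 N. Pads are 22 mm wide; open, the fingers measure 114 mm over their backs; the gripper's body (76 mm by 85 mm) begins 54 mm behind the grasp point. The pads swing forward as they close: fully open they stand 13 mm farther back than shut.
Start: joints at [-1.06, 0.385, 0.008, 0, -1.194, -0.259], TCP at [155.734, -605.265, 231.312] pointing down, gripper open.
Joint ranges: [-3.14, 3.14], [-1.21, 2.06], [-1.07, 1.41], [-3.16, 2.05], [-2.99, -0.16], [-3.1, 3.1]. Speed limits (rad/s): [2.79, 2.79, 3.14, 3.14, 3.14, 3.14].

### API

Orientations are given as a unit quaternion [x, y, z, w].
In Python, from bench import read_state, get_image, job_done gives the robot as it stands.
- The arm moves only by the tool play_rows, never from a script. Its argument "series" is a list of rows, each a list of 7 numbers: the shift along the tool's x, y, z in m, then the turn, a rotation vector about the tool's x, y, z in rad, then the finger opening in m, from 0 to 0.0854. In form: [[x, y, z, wx, wy, wz, claw], ...]. A call has 1 to 10 rows; each row shifts and turns the pose as measured when the row begins, along the tool's axes as they then stand; what a row does not reach is not made up. A row lasts 1/10 s, in which the tool goes at most 50 mm and 8.59 degrees, less where a joint would pass 70% of its speed; a pose out of reach is approached as far as the arm can. A call with a gripper value outside its range is refused whole. The fingers move at their own pace and stop on an object; the grip force is fixed at half the most. Time passes only in rows, so rows that do not move let the fingers close. It gives the time, the measured TCP pose, the force and the opening at its end, in the units of the state.
- read_state(): the state, without advancing time (a new reading comes with each control period).
- get_image(name): name is "scene" or "top"; returns a dict with "color" (384x512x3 uint8, red, green, blue), "intrinsics" (3x3 intrinsics, pixels), "origin" and "orientation" of the camera in the world. Camera axes: x right, y down, z forward; pixel columns grow to the right and rows downward; lengths in mm; the calibration is good to about 2 mm. A picture is of the moment at which its call begins. There is no depth.
- job_done(): hands the job in, once; it reports no verdict.
The state is a dict: "clock": time; "joints": joint angles; "joint_vel": joint speeds; "joint_efforts": joint torques, N m; "position": TCP position; "ee_rot": TCP orientation; "contact_force": force on the tool from outside, world axes, zero at the start; "wrist_torque": the same for the moment, N m; "gripper_width": finger opening in mm.
Only numpy, scipy, OpenCV 4.12 (cv2) and the standard library are available. Lean on these libraries where they do the work, as an engineer would, in place of code of your own. Each camera call takes 0.05 s, during which the arm holds its last target. There are 200 camera calls.

### The job

One of the three gearboxes on the checking rail is worn: rock their levers back and forth along the rail to feel the play; the good ones barely move, the worn one flops widely. Rock the worn one's lever fully over towards the blue end of the rail, then fully over towards the yellow end and leave it leaning there. Then stand the red marker upright on the white square in front of that gearbox to reject it.

Things in the scene. Friction and masses are not known exactly. Their poses are not given: they have to be found in the camera images.
- rail: Dark steel rail fixed to the bench; origin on the bench under its middle gearbox, x away from the robot, y to the blue end block (yellow: -y), z up. Green gearboxes 1, 2, 3 at y = 150, 0, -150 mm: x -24 to 54 mm, 100 wide, 104 tall. In front of each a white 80 mm square, centre x = -125 mm, same y; its top is 12 mm above the bench.
- lever1 (a joint): Lean of gearbox 1's upright lever (nearest the blue end), rad: 0 upright, + to blue, - to yellow end. Axis along rail x, at rail x = -30 mm, 62 mm above the bench. Steel bar 14 x 8 mm; black knob on top, 22 mm diameter, 44 tall, middle 135 mm above the axis. Stiff (1.5 N at knob), stays where left. Good: firm stop at +-0.05 (gives to 0.15 if forced). Worn (one, drawn anew, looks the same): at +-0.35.
- lever2 (a joint): Lean of gearbox 2's upright lever (in the middle), rad: 0 upright, + to blue, - to yellow end. Axis along rail x, at rail x = -30 mm, 62 mm above the bench. Steel bar 14 x 8 mm; black knob on top, 22 mm diameter, 44 tall, middle 135 mm above the axis. Stiff (1.5 N at knob), stays where left. Good: firm stop at +-0.05 (gives to 0.15 if forced). Worn (one, drawn anew, looks the same): at +-0.35.
- lever3 (a joint): Lean of gearbox 3's upright lever (nearest the yellow end), rad: 0 upright, + to blue, - to yellow end. Axis along rail x, at rail x = -30 mm, 62 mm above the bench. Steel bar 14 x 8 mm; black knob on top, 22 mm diameter, 44 tall, middle 135 mm above the axis. Stiff (1.5 N at knob), stays where left. Good: firm stop at +-0.05 (gives to 0.15 if forced). Worn (one, drawn anew, looks the same): at +-0.35.
- red_mid (a point): Centre (half-way up) of the red marker, a loose red plastic pawn on the bench: round foot 40 mm in diameter and 14 mm tall, round grip above it 24 mm in diameter, 60 mm tall in all, about 0.12 kg. This point is 30 mm above its underside; z is its upright axis. A green and a blue marker of the same shape stand about and are not needed.

How it is judged:
By the outcome, as a careful person would: the job done as asked, in the order asked, and still so for the second after the job is handed in, with the robot touching nothing.
It also fails if it takes over 64 s, if anything falls off the work surface, if the arm or the gripper's body presses on something with over 40 N, if the wrist force passes 120 N, or if a joint passes its speed limit or range.

## Working session

There is one attempt and no reset: what is moved stays moved. The work goes in short steps, Python scripts to look and compute and a tool call to move; the robot and the scene stay as the last step left them, time stands still between calls to the robot, and variables do not carry over. Pictures are saved under pics/ and viewed, about 8 in all and at most 12, crops included, and the job is handed in when it is done.

Besides the shell and the picture viewer there is one more tool, called in YAML: its name, and indented under it one key for each argument. play_rows: Moves the arm, as the interface text tells. Its arguments: {"type":"object","properties":{"series":{"type":"array","items":{"type":"array","items":{"type":"number"}}}},"required":["series"]}

```bash
mkdir -p pics; cat > h.py <<'E'
import numpy as np, cv2
from scipy.spatial.transform import Rotation as R
from bench import read_state, get_image, job_done
def ray(im,u,v):
    d=np.linalg.inv(im["intrinsics"])@[u,v,1]; return np.array(im["origin"],float),R.from_quat(im["orientation"]).as_matrix()@d
def onz(im,u,v,z):
    o,d=ray(im,u,v); return o+d*(z-o[2])/d[2]
def proj(im,p):
    c=R.from_quat(im["orientation"]).as_matrix().T@(np.array(p,float)-im["origin"]); q=np.array(im["intrinsics"])@c; return q[:2]/q[2]
def save(im,n,box=None,s=1):
    c=im["color"][:,:,::-1]
    if box: c=c[box[1]:box[3],box[0]:box[2]]
    cv2.imwrite(f"pics/{n}.png",cv2.resize(c,None,fx=s,fy=s))
def blobs(mask,amin=30):
    n,l,s,c=cv2.connectedComponentsWithStats(mask.astype(np.uint8)); return [(c[i].round(1).tolist(),s[i].tolist()) for i in range(1,n) if s[i][4]>=amin]
E
python3 - <<'E'
from h import *
a=get_image("top");b=get_image("scene")
cv2.imwrite("pics/both.png",cv2.resize(np.hstack([a["color"],b["color"]])[:,:,::-1],(800,300),interpolation=cv2.INTER_AREA))
save(a,"top1",s=1.5)
for im in(a,b):
    print(im["intrinsics"],im["origin"],R.from_quat(im["orientation"]).as_matrix().round(3))
    h=cv2.cvtColor(im["color"],cv2.COLOR_RGB2HSV);H,S,V=cv2.split(h)
    for n,m in dict(red=((H<8)|(H>172))&(S>120)&(V>60),yel=(H>20)&(H<35)&(S>120)&(V>80),grn=(H>40)&(H<85)&(S>80)&(V>40),blu=(H>100)&(H<130)&(S>120)&(V>50),wht=(S<30)&(V>200),blk=(V<40)).items(): print(n,blobs(m))
print(read_state())
E
```

```text
[[397.35912306   0.         252.56486161]
 [  0.         397.35912306 189.48310079]
 [  0.           0.           1.        ]] [308.35268068 -25.94094868 975.47459551] [[-0.013 -0.984  0.18 ]
 [-0.999  0.019  0.03 ]
 [-0.033 -0.179 -0.983]]
red [([360.4, 45.5], [348, 33, 26, 26, 528]), ([463.7, 109.5], [443, 100, 41, 21, 392]), ([418.5, 192.5], [409, 185, 21, 17, 273])]
yel [([355.8, 144.3], [351, 132, 11, 25, 223])]
grn [([209.8, 125.4], [189, 111, 38, 35, 697]), ([266.7, 130.7], [246, 117, 41, 34, 771]), ([325.2, 135.0], [306, 122, 41, 31, 765]), ([189.0, 132.4], [186, 127, 8, 9, 44]), ([378.5, 248.2], [370, 241, 19, 16, 239])]
blu [([231.9, 39.3], [166, 9, 133, 61, 6950]), ([177.6, 129.6], [172, 118, 12, 24, 217]), ([124.7, 224.8], [115, 218, 19, 15, 204])]
wht []
blk [([411.6, 50.9], [398, 32, 33, 33, 571]), ([192.5, 125.0], [187, 118, 12, 16, 136]), ([263.9, 130.7], [260, 124, 9, 15, 114]), ([338.3, 136.8], [333, 130, 12, 15, 130]), ([202.2, 151.0], [188, 137, 33, 30, 236]), ([256.8, 156.0], [247, 141, 21, 31, 186]), ([273.2, 148.6], [268, 142, 11, 15, 52]), ([2.0, 156.0], [0, 1
[... 1544 characters left out ...]
 0.1, 'joints': array([-1.06039721e+00,  3.85479617e-01,  6.76871089e-03, -4.17166256e-04,
       -1.19399275e+00, -2.58576493e-01]), 'joint_vel': array([-4.68422699e-04, -1.01502968e-03,  4.42352305e-03,  6.01943106e-04,
        9.87407397e-05,  1.40616553e-03]), 'joint_efforts': array([-7.84050098e-04, -3.93317735e+01,  1.88928992e+01,  4.19797540e+00,
       -2.63235743e-03,  1.11433286e-05]), 'position': array([ 155.6019822 , -604.78916958,  230.33607397]), 'ee_rot': array([ 0.43272779,  0.55918705, -0.55840828, -0.43386253]), 'contact_force': array([ 0.64864408,  0.60550343, -0.01011869]), 'wrist_torque': array([-0.00947172,  0.04162878, -0.02994782]), 'gripper_width': 85.4673226230847}
```

View pics/both.png

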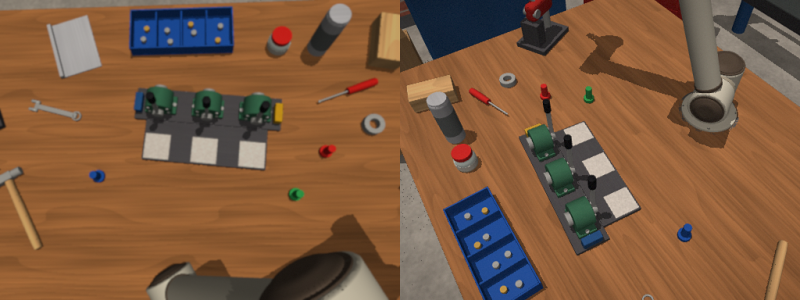

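View pics/top1.png

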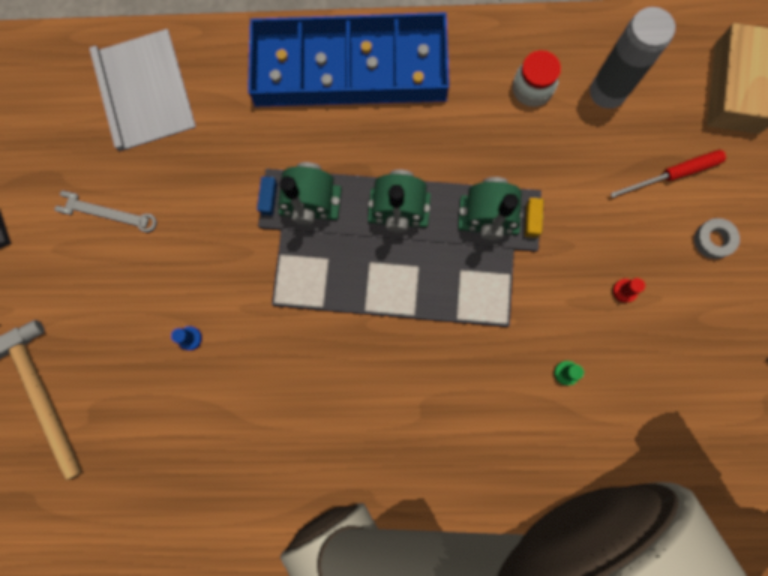

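The top view shows the squares near (200,187), (261,193), (323,198) px in the raw image. Red is near (418,192), green (378,248) and blue (125,225), and the three black knobs are at row ~130. Next I'll get the rail frame and the marker position.

```bash
python3 - <<'E'
from h import *
a=get_image("top");b=get_image("scene")
pts=[];
for im,box in((a,(170,160,350,225)),(b,(200,100,430,300))):
    h=cv2.cvtColor(im["color"],cv2.COLOR_RGB2HSV);H,S,V=cv2.split(h)
    m=(S<60)&(V>150); q=np.zeros_like(m); q[box[1]:box[3],box[0]:box[2]]=1
    bl=[x for x in blobs(m&q,300)]; print(bl)
    w=np.array([onz(im,*x[0],12) for x in bl]); w=w[np.argsort(-w[:,1])]; print(w.round(1)); pts.append(w)
w=pts[0]
d=w[0]-w[2]; th=np.arctan2(d[1],d[0])-np.pi/2; ex=np.array([np.cos(th),np.sin(th),0]); ey=np.array([-np.sin(th),np.cos(th),0])
o=w.mean(0)+125*ex; o[2]=0; print("yaw",th,"origin",o,"span",np.linalg.norm(d)/2)
P=lambda x,y,z:o+x*ex+y*ey+[0,0,z]
for i,y in enumerate((150,0,-150)):
    print("knob upright",P(-30,y,197).round(1), proj(a,P(-30,y,197)).round(1),proj(b,P(-30,y,197)).round(1))
# red marker: triangulate centroid
(o1,d1),(o2,d2)=ray(a,418.5,192.5),ray(b,184.8,118.0)
A=np.c_[d1,-d2]; s=np.linalg.lstsq(A,o2-o1,rcond=None)[0]; p1,p2=o1+s[0]*d1,o2+s[1]*d2
print("red",p1,p2, onz(a,418.5,192.5,20),onz(b,184.8,118,25))
st=read_state();print(R.from_quat(st["ee_rot"]).as_matrix().round(3),st["clock"])
save(b,"crop",(150,90,330,225),4)
E
```

```text
[([200.4, 186.9], [183, 170, 35, 34, 1004]), ([260.8, 192.2], [244, 175, 35, 35, 1030]), ([322.0, 197.5], [305, 181, 35, 34, 1053])]
[[ 493.5  133.    12. ]
 [ 477.4  -16.6   12. ]
 [ 461.4 -165.8   12. ]]
[([410.9, 117.6], [375, 100, 51, 36, 517]), ([228.8, 170.6], [210, 156, 38, 31, 621]), ([253.6, 211.4], [233, 195, 42, 33, 788]), ([282.5, 258.7], [261, 240, 45, 39, 1005])]
[[ 494.1  133.3   12. ]
 [ 476.4  -16.6   12. ]
 [ -98.5  -35.8   12. ]
 [ 458.7 -164.6   12. ]]
yaw -0.10698588640906381 origin [601.73104448 -29.81705401   0.        ] span 150.2325759554147
knob upright [587.9 122.5 197. ] [191.4 125.2] [245.9 234.4]
knob upright [571.9 -26.6 197. ] [263.8 131. ] [214.3 181.1]
knob upright [ 555.9 -175.8  197. ] [337.5 136.9] [187.4 135.8]
red [ 467.10939968 -393.95461829   26.1152944 ] [ 467.25826832 -394.09844989   26.19594447] [ 468.1320305  -396.32517697   20.        ] [ 466.79763662 -395.24580981   25.        ]
[[-0.249 -0.    -0.968]
 [ 0.968  0.001 -0.249]
 [ 0.001 -1.     0.   ]] 0.2
```

View pics/crop.png

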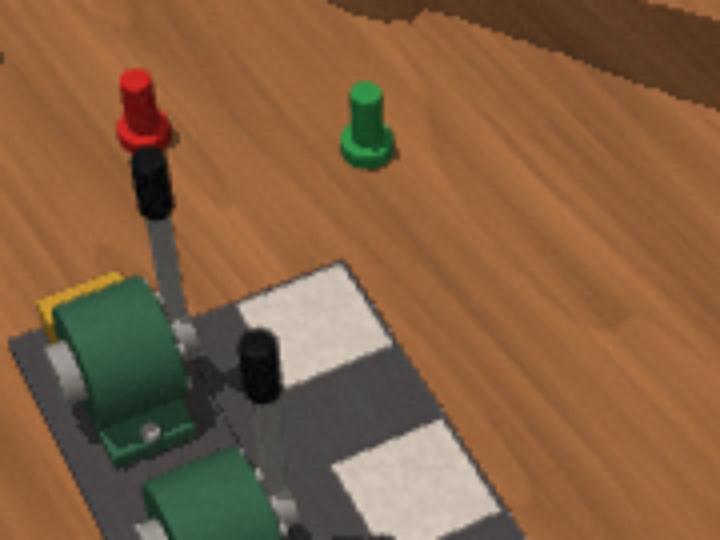

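The levers stand upright, and the red marker stands beyond the yellow end at about (467,-394). First move: turn to align the tool with the rail, rise a little and part-close the jaws. After that, tool x is rail y, tool y is down and tool z is rail -x.

play_rows:
  series:
    - [0,-0.01,0,0,0.13,0,0.055]
    - [0,-0.02,0,0,0.13,0,0.055]
    - [0,-0.01,0,0,0.1,0,0.055]

```text
clock: 0.5
position: [155.1, -603.5, 268.4]
ee_rot: [-0.527, -0.47, 0.468, 0.532]
contact_force: [1.0, -0.2, 0.5]
gripper_width: 54.9
```

```bash
cat >> h.py <<'E'
TH=-0.107; O=np.array([601.7,-29.8,0]); RR=R.from_euler('z',TH).as_matrix()
P=lambda x,y,z:O+RR@[x,y,z]
def where(*targets):
    s=read_state(); M=R.from_quat(s["ee_rot"]).as_matrix(); p=s["position"]
    print("t",s["clock"],"rail pos",(RR.T@(p-O)).round(1),"w",round(s["gripper_width"],1),"F",(RR.T@s["contact_force"]).round(1))
    D=np.c_[RR[:,1],-RR[:,2],-RR[:,0]]
    print("turn to rail",R.from_matrix(M.T@D).as_rotvec().round(3))
    for t in targets: print("to",t,"tool mm",(M.T@(P(*t)-p)).round(1))
E
python3 - <<'E'
from h import *
where((-30,-150,265),(-30,-150,180))
E
```

```text
t 0.5 rail pos [-382.7 -618.2  268.4] w 54.9 F [ 1.  -0.1  0.5]
turn to rail [-0.004 -0.015  0.008]
to (-30, -150, 265) tool mm [ 473.4    5.6 -345.7]
to (-30, -150, 180) tool mm [ 472.7   90.6 -346. ]
```

play_rows:
  series:
    - [0.036,0,-0.0265,-0.004,-0.015,0.008,0.055]
    - [0.036,0,-0.0265,0,0,0,0.055]
    - [0.036,0,-0.0265,0,0,0,0.055]
    - [0.036,0,-0.0265,0,0,0,0.055]
    - [0.036,0,-0.0265,0,0,0,0.055]
    - [0.036,0,-0.0265,0,0,0,0.055]
    - [0.036,0,-0.0265,0,0,0,0.055]
    - [0.036,0,-0.0265,0,0,0,0.055]
    - [0.036,0,-0.0265,0,0,0,0.055]
    - [0.036,0,-0.0265,0,0,0,0.055]

```text
clock: 1.5
position: [465.8, -267.5, 267.8]
ee_rot: [0.53, 0.469, -0.47, -0.528]
contact_force: [1.1, -1.0, 0.0]
gripper_width: 55.1
```

```bash
python3 - <<'E'
from h import *
where((-30,-150,265),(-30,-150,180))
E
```

```text
t 1.5 rail pos [-109.8 -250.9  267.8] w 55.1 F [ 1.2 -0.9  0. ]
turn to rail [ 0.001 -0.013 -0.002]
to (-30, -150, 265) tool mm [101.9   2.7 -78.5]
to (-30, -150, 180) tool mm [102.   87.7 -78.4]
```

play_rows:
  series:
    - [0.035,0,-0.028,0,-0.013,0,0.055]
    - [0.035,0,-0.028,0,0,0,0.055]
    - [0.035,0,-0.024,0,0,0,0.055]
    - [0,0,0,0,0,0,0.055]

```text
clock: 1.9
position: [562.5, -163.3, 266.7]
ee_rot: [0.525, 0.474, -0.475, -0.524]
contact_force: [-1.4, -0.4, -0.8]
gripper_width: 55.2
```

```bash
python3 - <<'E'
from h import *
where((-30,-150,185))
E
```

```text
t 1.9 rail pos [ -24.7 -136.9  266.7] w 55.2 F [-1.4 -0.6 -0.8]
turn to rail [ 0.001  0.007 -0.002]
to (-30, -150, 185) tool mm [-12.9  81.7   5.4]
```

play_rows:
  series:
    - [-0.013,0,0.005,0,0.007,0,0.055]
    - [0,0.005,0,0,0,0,0.055]
    - [0,0.025,0,0,0,0,0.055]
    - [0,0.025,0,0,0,0,0.055]
    - [0,0.02,0,0,0,0,0.055]
    - [0,0,0,0,0,0,0.055]

```text
clock: 2.5
position: [552.3, -180.3, 188.9]
ee_rot: [0.528, 0.471, -0.471, -0.527]
contact_force: [-0.2, 0.4, 0.1]
gripper_width: 54.7
```

```bash
python3 - <<'E'
from h import *
where((-30,-150,185))
save(get_image("scene"),"s2",(130,60,290,180),4)
E
```

```text
t 2.5 rail pos [ -33.  -154.9  188.9] w 54.7 F [-0.2  0.3  0.1]
turn to rail [ 0.001 -0.006 -0.001]
to (-30, -150, 185) tool mm [ 4.9  3.9 -3. ]
```

View pics/s2.png

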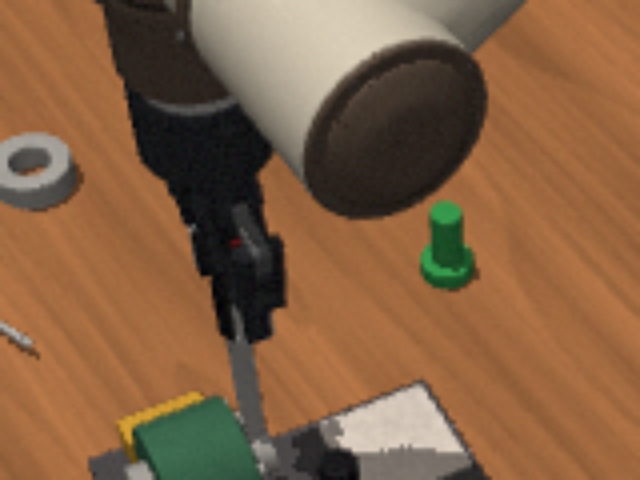

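The jaws straddle knob 3. I'll push slowly towards blue and watch the force.

play_rows:
  series:
    - [0.01,0,-0.003,0,0,0,0.055]
    - [0.008,0.003,0,0,0,0,0.055]
    - [0.005,0,0,0,0,0,0.055]
    - [0.005,0,0,0,0,0,0.055]
    - [0.003,0,0,0,0,0,0.055]

```text
clock: 3.05
position: [561.0, -151.2, 191.6]
ee_rot: [0.532, 0.471, -0.47, -0.524]
contact_force: [0.5, -13.3, -6.2]
gripper_width: 54.9
```

```bash
python3 - <<'E'
from h import *
where()
E
```

```text
t 3.05 rail pos [ -27.5 -125.1  191.6] w 54.9 F [  1.9 -13.2  -6.2]
turn to rail [ 0.01  -0.007 -0.006]
```

play_rows:
  series:
    - [0.003,0,0,0,0,0,0.055]
    - [0.003,0,0,0,0,0,0.055]

```text
clock: 3.25
position: [561.0, -150.7, 191.3]
ee_rot: [0.533, 0.468, -0.473, -0.521]
contact_force: [1.4, -15.5, -5.4]
gripper_width: 54.8
```

```bash
python3 - <<'E'
from h import *
where()
E
```

```text
t 3.25 rail pos [ -27.6 -124.6  191.3] w 54.8 F [  3.1 -15.3  -5.4]
turn to rail [ 0.008 -0.006 -0.017]
```

Gearbox 3 meets a firm stop at about 0.05 rad with 15 N, so it is good. On to lever 2.

play_rows:
  series:
    - [-0.015,0,0.001,0,0,-0.01,0.055]
    - [-0.008,0,0,0,0,0,0.055]
    - [0,-0.02,0,0,0,0,0.055]
    - [0,-0.03,0,0,0,0,0.055]
    - [0,-0.018,0,0,0,0,0.055]
    - [0.02,0,0,0,0,0,0.055]
    - [0.04,0,0,0,0,0,0.055]
    - [0.04,0,0,0,0,0,0.055]
    - [0.03,0,0,0,0,0,0.055]
    - [0,0,0,0,0,0,0.055]

```text
clock: 4.25
position: [574.5, -37.7, 265.3]
ee_rot: [0.533, 0.474, -0.467, -0.522]
contact_force: [-0.2, -0.3, -0.0]
gripper_width: 54.9
```

```bash
python3 - <<'E'
from h import *
where((-30,0,188))
E
```

```text
t 4.25 rail pos [-26.2 -10.8 265.3] w 54.9 F [-0.2 -0.3 -0. ]
turn to rail [ 0.017 -0.008 -0.004]
to (-30, 0, 188) tool mm [11.  77.2  5.2]
```

play_rows:
  series:
    - [0.011,0,0.005,0.017,-0.008,-0.004,0.055]
    - [0,0.005,0,0,0,0,0.055]
    - [0,0.025,0,0,0,0,0.055]
    - [0,0.025,0,0,0,0,0.055]
    - [0,0.02,0,0,0,0,0.055]
    - [0,0,0,0,0,0,0.055]

```text
clock: 4.85
position: [570.8, -26.6, 188.7]
ee_rot: [-0.526, -0.473, 0.471, 0.526]
contact_force: [-0.0, -0.2, -0.4]
gripper_width: 55.0
```

```bash
python3 - <<'E'
from h import *
where((-30,0,188),(-30,20,188))
E
```

```text
t 4.85 rail pos [-3.110e+01 -1.000e-01  1.887e+02] w 55.0 F [-0.  -0.2 -0.4]
turn to rail [ 0.002 -0.001  0.002]
to (-30, 0, 188) tool mm [ 0.1  0.7 -1.1]
to (-30, 20, 188) tool mm [20.1  0.7 -1.1]
```

play_rows:
  series:
    - [0.008,0,0,0,0,0,0.055]
    - [0.008,0,0,0,0,0,0.055]
    - [0.004,0,0,0,0,0,0.055]
    - [0.004,0,0,0,0,0,0.055]
    - [0.003,0,0,0,0,0,0.055]
    - [0.003,0,0,0,0,0,0.055]

```text
clock: 5.45
position: [575.6, 4.1, 192.4]
ee_rot: [0.528, 0.474, -0.47, -0.526]
contact_force: [-0.2, -0.5, -1.4]
gripper_width: 54.8
```

```bash
python3 - <<'E'
from h import *
where()
E
```

```text
t 5.45 rail pos [-29.5  30.9 192.4] w 54.8 F [-0.1 -0.5 -1.4]
turn to rail [ 0.007 -0.003  0.002]
```

Lever 2 moves past 0.1 rad with no stop, so it looks like the worn one. I'll keep going until it stops.

play_rows:
  series:
    - [0.008,0.002,0,0,0,0,0.055]
    - [0.008,0.002,0,0,0,0,0.055]
    - [0.006,0.001,0,0,0,0,0.055]
    - [0.004,0,0,0,0,0,0.055]
    - [0.003,0,0,0,0,0,0.055]

```text
clock: 5.95
position: [579.5, 35.8, 187.8]
ee_rot: [0.528, 0.475, -0.469, -0.525]
contact_force: [-0.6, -4.3, -0.6]
gripper_width: 55.4
```

```bash
python3 - <<'E'
from h import *
where()
E
```

```text
t 5.95 rail pos [-29.1  62.8 187.8] w 55.4 F [-0.1 -4.3 -0.6]
turn to rail [ 0.008 -0.002  0.002]
```

play_rows:
  series:
    - [0.004,0,0,0,0,0,0.055]
    - [0.004,0,0,0,0,0,0.055]

```text
clock: 6.15
position: [579.3, 36.7, 187.4]
ee_rot: [0.53, 0.47, -0.475, -0.522]
contact_force: [3.1, -17.7, -2.3]
gripper_width: 54.5
```

```bash
python3 - <<'E'
from h import *
where()
E
```

```text
t 6.15 rail pos [-29.4  63.7 187.4] w 54.5 F [  5.  -17.3  -2.3]
turn to rail [ 0.004 -0.001 -0.013]
```

It reaches the blue stop at about 0.35 rad with 17 N. Now over to the yellow end.

play_rows:
  series:
    - [-0.012,0,0.001,0,0,-0.01,0.055]
    - [-0.015,0,0,0,0,0,0.055]
    - [-0.015,0,0,0,0,0,0.055]
    - [-0.015,0,0,0,0,0,0.055]
    - [-0.015,0,0,0,0,0,0.055]
    - [-0.015,0,0,0,0,0,0.055]
    - [-0.012,0,0,0,0,0,0.055]
    - [-0.008,0,0,0,0,0,0.055]

```text
clock: 6.95
position: [567.1, -76.2, 188.4]
ee_rot: [0.528, 0.475, -0.47, -0.525]
contact_force: [0.1, 1.0, -0.7]
gripper_width: 55.1
```

```bash
python3 - <<'E'
from h import *
where()
E
```

```text
t 6.95 rail pos [-29.4 -49.8 188.4] w 55.1 F [-0.   1.  -0.7]
turn to rail [ 0.008 -0.001  0.002]
```

play_rows:
  series:
    - [-0.005,0,0,0,0,0,0.055]
    - [-0.005,0,0,0,0,0,0.055]
    - [-0.004,0,0,0,0,0,0.055]
    - [-0.004,0,0,0,0,0,0.055]

```text
clock: 7.35
position: [565.0, -92.7, 187.2]
ee_rot: [-0.527, -0.476, 0.468, 0.527]
contact_force: [-0.6, 21.5, 3.5]
gripper_width: 54.8
```

```bash
python3 - <<'E'
from h import *
where()
E
```

```text
t 7.35 rail pos [-29.8 -66.4 187.2] w 54.8 F [-2.9 21.3  3.5]
turn to rail [ 0.008 -0.003  0.009]
```

play_rows:
  series:
    - [-0.005,0,0,0,0,0,0.055]
    - [-0.005,0,0,0,0,0,0.055]

```text
clock: 7.55
position: [565.1, -92.4, 186.7]
ee_rot: [-0.523, -0.481, 0.463, 0.53]
contact_force: [-1.8, 18.0, 3.6]
gripper_width: 55.0
```

```bash
python3 - <<'E'
from h import *
where()
E
```

```text
t 7.55 rail pos [-29.7 -66.2 186.7] w 55.0 F [-3.7 17.7  3.6]
turn to rail [ 0.01  -0.001  0.026]
```

The yellow stop is reached. Back off, lift and go to the red marker.

play_rows:
  series:
    - [0.007,0,0,0,0,0.02,0.055]
    - [0,-0.015,0,0,0,0,0.055]
    - [0,-0.03,0,0,0,0,0.055]
    - [0,-0.035,0,0,0,0,0.055]
    - [0,0,0,0,0,0,0.055]

```text
clock: 8.05
position: [564.9, -83.1, 268.9]
ee_rot: [0.526, 0.477, -0.471, -0.524]
contact_force: [1.1, -0.9, 0.4]
gripper_width: 55.2
```

```bash
python3 - <<'E'
from h import *
r=RR.T@(np.array([467.2,-394.0,0])-O); print(r)
where((r[0],r[1],265))
E
```

```text
[ -94.83570662 -376.48117981    0.        ]
t 8.05 rail pos [-30.9 -57.  268.9] w 55.2 F [ 1.2 -0.8  0.4]
turn to rail [0.007 0.005 0.004]
to (np.float64(-94.8357066159), np.float64(-376.48117980938025), 265) tool mm [-319.2    2.2   65.6]
```

play_rows:
  series:
    - [-0.03,0,0.008,0.007,0.005,0.004,0.075]
    - [-0.04,0,0.008,0,0,0,0.075]
    - [-0.04,0,0.008,0,0,0,0.075]
    - [-0.04,0,0.008,0,0,0,0.075]
    - [-0.04,0,0.008,0,0,0,0.075]
    - [-0.04,0,0.008,0,0,0,0.075]
    - [-0.04,0,0.008,0,0,0,0.075]
    - [-0.03,0,0.008,0,0,0,0.075]
    - [0,0,0,0,0,0,0.075]

```text
clock: 8.95
position: [466.6, -384.4, 266.4]
ee_rot: [-0.523, -0.474, 0.476, 0.525]
contact_force: [0.1, 0.9, 0.6]
gripper_width: 74.9
```

```bash
python3 - <<'E'
from h import *
where((-94.8,-376.5,120))
a=get_image("top")
H,S,V=cv2.split(cv2.cvtColor(a["color"],cv2.COLOR_RGB2HSV))
print(blobs(((H<8)|(H>172))&(S>120)&(V>60)))
# fresh check of lever 2 knob
print(proj(a,P(-30,-46.3,189)),blobs(V<40)[:12])
b=get_image("scene");H,S,V=cv2.split(cv2.cvtColor(b["color"],cv2.COLOR_RGB2HSV))
print(proj(b,P(-30,-46.3,189)),[x for x in blobs(V<40) if x[1][4]<400])
E
```

```text
t 8.95 rail pos [ -96.4 -367.   266.4] w 74.9 F [0.  0.9 0.6]
turn to rail [-0.004  0.009 -0.001]
to (-94.8, -376.5, 120) tool mm [ -9.4 146.4  -2.1]
[([360.4, 45.5], [348, 33, 26, 26, 531])]
[286.21108921 134.04376162] [([396.3, 46.8], [390, 15, 17, 55, 332]), ([492.3, 98.8], [488, 91, 12, 15, 83]), ([498.3, 148.6], [482, 117, 30, 58, 1300]), ([192.5, 125.0], [187, 118, 12, 16, 136]), ([286.4, 133.8], [279, 127, 16, 15, 153]), ([334.4, 136.6], [329, 130, 12, 15, 122]), ([202.2, 150.9], [188, 137, 33, 30, 230]), ([261.4, 156.7], [247, 141, 31, 32, 186]), ([2.0, 155.6], [0, 144, 6, 21, 48]), ([316.9, 160.3], [306, 147, 22, 30, 218]), ([299.2, 201.8], [295, 195, 9, 14, 52]), ([352.9, 232.8], [348, 228, 12, 12, 51])]
[205.90404583 168.66236203] [([183.9, 57.7], [150, 36, 65, 35, 257]), ([385.8, 127.1], [380, 115, 18, 21, 44]), ([421.0, 125.9], [410, 120, 28, 9, 52]), ([188.8, 137.7], [184, 129, 10, 18, 135]), ([431.0, 152.0], [413, 132, 43, 28, 167]), ([73.1, 152.8], [67, 140, 13, 27, 63]), ([206.1, 168.9], [200, 159, 13, 20, 169]), ([245.2, 233.4], [240, 225, 11, 19, 177]), ([253.0, 312.4], [239, 306, 29, 15, 46])]
```

The lever 2 knob matches the full yellow lean within 1 px in both views. Descending on the marker.

play_rows:
  series:
    - [-0.0095,0.01,-0.002,-0.004,0.009,0,0.075]
    - [0,0.04,0,0,0,0,0.075]
    - [0,0.045,0,0,0,0,0.075]
    - [0,0.035,0,0,0,0,0.075]
    - [0,0.005,0,0,0,0,0.075]
    - [0,0,0,0,0,0,0.075]

```text
clock: 9.65
position: [473.1, -389.2, 127.3]
ee_rot: [0.526, 0.476, -0.474, -0.522]
contact_force: [0.0, 0.4, 0.3]
gripper_width: 75.1
```

```bash
python3 - <<'E'
from h import *
where((-94.8,-376.5,22))
save(get_image("scene"),"s3",(110,40,290,175),4)
E
```

```text
t 9.65 rail pos [ -89.5 -371.1  127.3] w 75.1 F [-0.   0.4  0.3]
turn to rail [ 0.005  0.01  -0.002]
to (-94.8, -376.5, 22) tool mm [ -5.2 105.3   5.9]
```

View pics/s3.png

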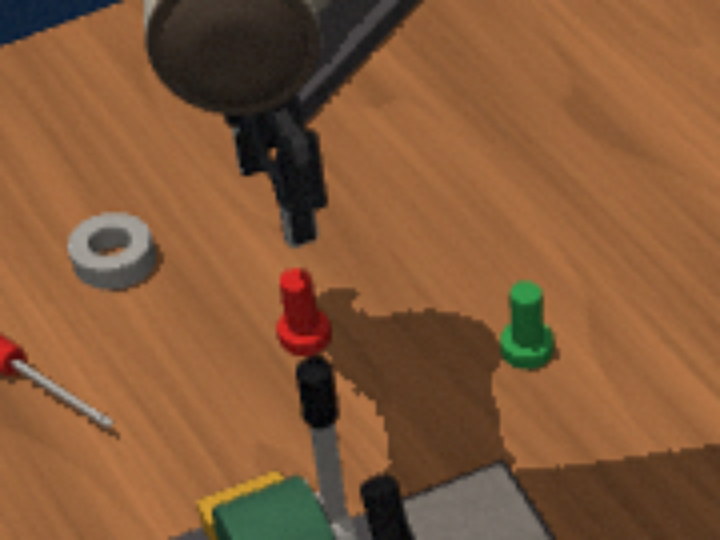

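The marker is below the gripper, at about (184,118) raw px, and still upright. Now correct sideways and descend to grasp.

play_rows:
  series:
    - [-0.005,0,0.006,0.005,0.01,0,0.075]
    - [0,0.02,0,0,0,0,0.075]
    - [0,0.03,0,0,0,0,0.075]
    - [0,0.025,0,0,0,0,0.075]
    - [0,0,0,0,0,0,0.075]

```text
clock: 10.2
position: [473.2, -398.7, 62.8]
ee_rot: [0.534, 0.475, -0.471, -0.518]
contact_force: [-0.9, 0.3, -0.1]
gripper_width: 74.8
```

```bash
python3 - <<'E'
from h import *
where((-94.8,-376.5,22))
E
```

```text
t 10.2 rail pos [ -88.3 -380.5   62.8] w 74.8 F [-0.9  0.2 -0.1]
turn to rail [ 0.021  0.    -0.012]
to (-94.8, -376.5, 22) tool mm [ 4.5 40.6  7.3]
```

play_rows:
  series:
    - [0.0045,0,0.0065,0.021,0,-0.012,0.075]
    - [0,0.018,0,0,0,0,0.075]
    - [0,0.018,0,0,0,0,0.075]
    - [0,0.003,0,0,0,0,0.075]
    - [0,0,0,0,0,0,0.075]

```text
clock: 10.7
position: [472.4, -397.1, 34.8]
ee_rot: [0.531, 0.475, -0.471, -0.52]
contact_force: [-0.6, 0.2, 0.2]
gripper_width: 74.7
```

```bash
python3 - <<'E'
from h import *
where((-94.8,-376.5,22))
E
```

```text
t 10.7 rail pos [ -89.3 -379.    34.8] w 74.7 F [-0.6  0.1  0.2]
turn to rail [ 0.014  0.002 -0.006]
to (-94.8, -376.5, 22) tool mm [ 2.6 12.7  5.6]
```

play_rows:
  series:
    - [0.003,0.004,0.007,0.014,0.002,-0.006,0.075]
    - [0,0.008,0.001,0,0,0,0.075]
    - [0,0.002,0.001,0,0,0,0.075]
    - [0,0,0,0,0,0,0.075]

```text
clock: 11.1
position: [464.9, -393.9, 23.9]
ee_rot: [0.528, 0.473, -0.472, -0.524]
contact_force: [0.8, -0.2, -0.1]
gripper_width: 75.1
```

```bash
python3 - <<'E'
from h import *
where((-94.8,-376.5,22))
E
```

```text
t 11.1 rail pos [ -97.1 -376.6   23.9] w 75.1 F [ 0.8 -0.1 -0.1]
turn to rail [ 0.005 -0.    -0.002]
to (-94.8, -376.5, 22) tool mm [ 0.1  2.  -2.3]
```

Good to 2 mm. Close the jaws.

play_rows:
  series:
    - [0,0,-0.002,0.005,0,0,0.04]
    - [0,0,0,0,0,0,0.02]
    - [0,0,0,0,0,0,0.01]
    - [0,0,0,0,0,0,0.01]
    - [0,0,0,0,0,0,0.01]
    - [0,0,0,0,0,0,0.01]

```text
clock: 11.7
position: [467.6, -394.5, 24.4]
ee_rot: [0.527, 0.472, -0.473, -0.525]
contact_force: [-0.2, -0.7, 0.3]
gripper_width: 22.9
```

```bash
python3 - <<'E'
from h import *
where()
E
```

```text
t 11.7 rail pos [ -94.3 -377.    24.4] w 22.9 F [-0.1 -0.7  0.3]
turn to rail [-0.     0.    -0.003]
```

Gripped (22.9 mm). Lift and carry to the square in front of gearbox 2.

play_rows:
  series:
    - [0,-0.015,0,0,0,0,0.01]
    - [0,-0.03,0,0,0,0,0.01]
    - [0,-0.03,0,0,0,0,0.01]
    - [0.02,0,0.005,0,0,0,0.01]
    - [0.035,0,0.005,0,0,0,0.01]
    - [0.035,0,0.005,0,0,0,0.01]
    - [0.035,0,0.005,0,0,0,0.01]
    - [0.035,0,0.005,0,0,0,0.01]
    - [0.035,0,0.005,0,0,0,0.01]
    - [0.03,0,0,0,0,0,0.01]

```text
clock: 12.7
position: [458.0, -161.4, 97.8]
ee_rot: [-0.526, -0.468, 0.471, 0.531]
contact_force: [0.4, 0.1, -1.1]
gripper_width: 22.6
```

```bash
python3 - <<'E'
from h import *
where((-125,0,110))
E
```

```text
t 12.7 rail pos [-128.8 -146.2   97.8] w 22.6 F [ 0.4  0.1 -1.1]
turn to rail [-0.008 -0.011  0.002]
to (-125, 0, 110) tool mm [146.2 -11.9  -2.1]
```

play_rows:
  series:
    - [0.035,0,0,-0.008,-0.011,0.002,0.01]
    - [0.035,0,0,0,0,0,0.01]
    - [0.03,0,0,0,0,0,0.01]
    - [0.015,0,0,0,0,0,0.01]
    - [0.005,0,0,0,0,0,0.01]
    - [0,0,0,0,0,0,0.01]

```text
clock: 13.3
position: [469.2, -33.9, 97.1]
ee_rot: [-0.524, -0.474, 0.474, 0.525]
contact_force: [-0.6, -0.6, -1.4]
gripper_width: 22.6
```

```bash
python3 - <<'E'
from h import *
where((-125,0,60))
E
```

```text
t 13.3 rail pos [-131.3  -18.2   97.1] w 22.6 F [-0.6 -0.7 -1.4]
turn to rail [-0.002  0.006  0.001]
to (-125, 0, 60) tool mm [18.2 37.1 -6.5]
```

play_rows:
  series:
    - [0.018,0,-0.0065,-0.002,0.006,0,0.01]
    - [0,0,0,0,0,0,0.01]
    - [0,0.015,0,0,0,0,0.01]
    - [0,0.018,0,0,0,0,0.01]
    - [0,0,0,0,0,0,0.01]

```text
clock: 13.8
position: [475.9, -20.7, 63.1]
ee_rot: [-0.527, -0.471, 0.471, 0.528]
contact_force: [-0.5, -0.5, -1.6]
gripper_width: 22.5
```

```bash
python3 - <<'E'
from h import *
where((-125,0,38))
b=get_image("scene"); save(b,"s4",(160,90,320,210),4)
E
```

```text
t 13.8 rail pos [-126.1   -4.4   63.1] w 22.5 F [-0.5 -0.5 -1.6]
turn to rail [-0.002 -0.006  0.   ]
to (-125, 0, 38) tool mm [ 4.4 25.1 -1.1]
```

View pics/s4.png

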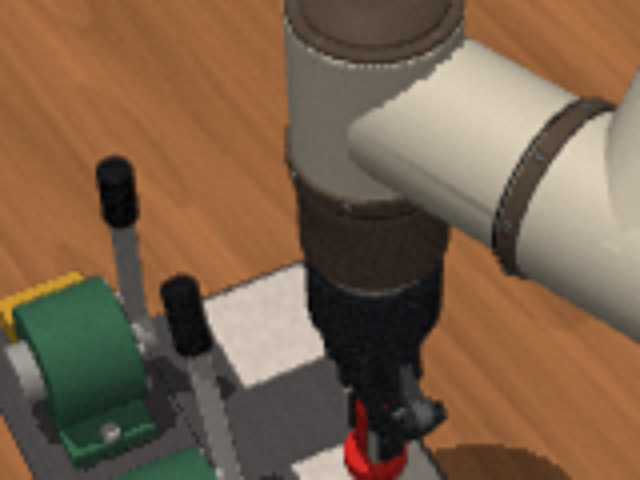

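The marker hangs upright over the middle square, with its foot at about (254,203) raw px. Lever 2 still leans to yellow. Lowering.

play_rows:
  series:
    - [0.004,0,-0.001,0,-0.006,0,0.01]
    - [0,0.01,0,0,0,0,0.01]
    - [0,0.008,0,0,0,0,0.01]
    - [0,0.003,0,0,0,0,0.01]
    - [0,0.002,0,0,0,0,0.01]

```text
clock: 14.35
position: [479.8, -17.3, 41.8]
ee_rot: [0.527, 0.474, -0.471, -0.526]
contact_force: [0.6, 0.3, -0.3]
gripper_width: 22.8
```

```bash
python3 - <<'E'
from h import *
where((-125,0,37))
E
```

```text
t 14.35 rail pos [-122.5   -0.6   41.8] w 22.8 F [ 0.5  0.4 -0.3]
turn to rail [ 0.004 -0.001  0.002]
to (-125, 0, 37) tool mm [0.6 4.8 2.5]
```

play_rows:
  series:
    - [0,0.002,0.002,0.004,0,0.002,0.01]
    - [0,0.003,0,0,0,0,0.01]
    - [0,0.002,0,0,0,0,0.01]
    - [0,0.001,0,0,0,0,0.01]

```text
clock: 14.75
position: [477.9, -17.0, 36.4]
ee_rot: [0.526, 0.473, -0.473, -0.525]
contact_force: [-1.3, -0.5, 3.1]
gripper_width: 22.8
```

```bash
python3 - <<'E'
from h import *
where((-125,0,37))
E
```

```text
t 14.75 rail pos [-124.4   -0.5   36.4] w 22.8 F [-1.3 -0.7  3.1]
turn to rail [-0.     0.002 -0.001]
to (-125, 0, 37) tool mm [ 0.5 -0.6  0.6]
```

It touches down at the expected height. Release gently, then rise.

play_rows:
  series:
    - [0,0,0,0,0,0,0.03]
    - [0,0,0,0,0,0,0.05]
    - [0,0,0,0,0,0,0.065]
    - [0,0,0,0,0,0,0.065]
    - [0,-0.015,0,0,0,0,0.065]
    - [0,-0.03,0,0,0,0,0.065]
    - [0,-0.04,0,0,0,0,0.065]
    - [0,-0.04,0,0,0,0,0.065]
    - [0,-0.03,0,0,0,0,0.065]
    - [0,0,0,0,0,0,0.065]

```text
clock: 15.75
position: [478.3, -17.0, 196.0]
ee_rot: [0.526, 0.472, -0.475, -0.525]
contact_force: [0.8, -0.0, 0.7]
gripper_width: 64.7
```

play_rows:
  series:
    - [0,-0.04,0,0,0,0,0.065]
    - [0,-0.04,0.01,0,0,0,0.065]
    - [0,-0.02,0.02,0,0,0,0.065]
    - [0,0,0,0,0,0,0.065]

```text
clock: 16.15
position: [447.0, -13.6, 297.3]
ee_rot: [-0.525, -0.47, 0.475, 0.527]
contact_force: [0.6, 1.3, 0.4]
gripper_width: 65.3
```

```bash
python3 - <<'E'
from h import *
where()
a=get_image("top");b=get_image("scene")
for im in(a,b):
    H,S,V=cv2.split(cv2.cvtColor(im["color"],cv2.COLOR_RGB2HSV))
    print([x for x in blobs(((H<8)|(H>172))&(S>120)&(V>60)) if x[1][4]<500], proj(im,P(-125,0,38)),"lever2",proj(im,P(-30,-46.3,189)),[x for x in blobs(V<40) if x[1][4]<200])
save(b,"s5",(130,90,310,225),4)
E
```

```text
t 16.15 rail pos [-155.5   -0.4  297.3] w 65.3 F [0.5 1.3 0.4]
turn to rail [-0.007  0.001 -0.004]
[([463.7, 109.6], [443, 100, 41, 21, 395]), ([260.7, 191.8], [253, 185, 16, 15, 178])] [260.61441382 190.31324831] lever2 [286.21108921 134.04376162] [([334.4, 136.6], [329, 130, 12, 15, 124]), ([2.0, 155.4], [0, 144, 6, 21, 53]), ([157.1, 195.5], [151, 193, 14, 6, 50])]
[([3.7, 7.5], [0, 2, 10, 12, 76]), ([5.8, 16.9], [0, 14, 13, 7, 46]), ([101.4, 122.5], [88, 112, 29, 22, 260]), ([253.3, 207.2], [246, 195, 16, 24, 263])] [253.32288612 205.86272363] lever2 [205.90404583 168.66236203] [([410.8, 23.2], [400, 17, 18, 20, 46]), ([316.9, 39.8], [313, 24, 13, 27, 94]), ([432.7, 109.7], [423, 91, 23, 40, 47]), ([449.8, 105.8], [444, 96, 17, 17, 53]), ([188.8, 137.9], [184, 130, 10, 17, 131]), ([464.3, 139.0], [459, 133, 12, 12, 34]), ([206.0, 168.9], [200, 159, 13, 20, 170]), ([245.2, 233.4], [240, 225, 11, 18, 175]), ([252.0, 313.0], [239, 306, 29, 15, 40])]
```

View pics/s5.png

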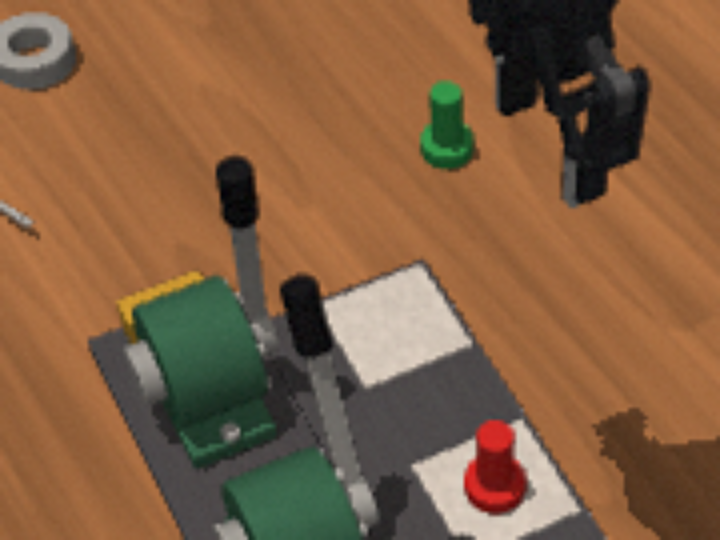

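The red marker stands upright in the middle of square 2, at about (253,207) raw px. Lever 2 leans fully to yellow and the gripper is clear of everything.

```bash
python3 -c "
from bench import job_done; print(job_done())"
```

```text
the job is handed in; nothing more can be done
None
```

I found gearbox 2 (the middle one) to be worn, rocked its lever as asked, stood the red marker on its white square and handed the job in at about 16 s.

- **Finding the worn one:** Lever 3 hit a firm stop at about 0.05 rad towards blue, with about 15 N on the tool. Lever 2 swung on to about 0.35 rad. I did not feel lever 1, or lever 3 towards yellow, because only one gearbox is worn.
- **Rocking lever 2:** I pushed it to its blue stop (about 17 N), then to its yellow stop (about 21 N at most), and left it leaning there.
- **Last checks:** In the scene view, lever 2's knob was within 1 px of where a full yellow lean should put it. The same check in both views, before I placed the marker, also agreed. In the final top view the knob was not detected separately. The red marker stood upright within about 2 px of the square's centre in both views. The gripper was open and well clear. None of the checks disagreed.

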